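# Unhook the carver rack from its keyhole studs

### The job

The empty white carver rack hangs by two keyhole slots on the studs of the sloping stand. Slide it up the slope until both stud heads are in the wide ends of the slots, lift it off, and set it down (do not drop it) flat on its back in the blue work pan, lengthwise in the pan beside the steel carver that lies there. Leave the carver and the plaster cast where they are, and let go of the rack.

Things in the scene. Friction and masses are not known exactly. Their poses are not given: they have to be found in the camera images.
- stand: fixed grey metal stand, 250 mm wide (its y), 150 mm deep, 130 mm high. Origin: centre of its underside, z up. Its sloping face looks to its -x side (roughly to the robot) and up: a plane inclined 0.70 rad to the horizontal, rising towards the stand's +x, its centre 75 mm above the origin. Two brass-headed studs stand square to the face.
- stud_left (a point): centre of the head of the stud on the stand's +y side. Each stud: neck 6 mm diameter; head 14 mm diameter, its underside 7 mm and its top 11 mm off the face. The studs are 150 mm apart along the stand's y. Axes as the stand's.
- stud_right (a point): the same for the stud on the stand's -y side
- rack: loose rack, 0.17 to 0.35 kg: white plate 80 (x) x 200 (y) x 5 mm, an orange handle block on its front, a blue notched rib 19 mm high along each short end. Origin: centre of the plate's back; z out of its front. It starts hanging with its back flat on the stand's face, origin at the face's centre, x pointing up the slope, y along the stand's y.
- slot_left (a point): centre, on the back face, of the wide end of the keyhole slot at the rack's +y end (rack frame x = -14, y = 75 mm): an opening 22 x 22 mm. From its upper edge a narrow slot 9 mm wide runs 14 mm up (+x). Hanging, the stud is in the top of the narrow slot; moving the rack 22 mm up the slope (+x) brings the head to the middle of the opening, 4 mm clear all round. Axes as the rack's.
- slot_right (a point): the same for the slot at the rack's -y end (y = -75 mm)
- rack_handle (a point): point on the rack's handle block, 30 mm out from the back face along the rack's z. The block measures 22 mm (x) x 50 mm (y) and runs from 5 to 45 mm over the back face; can be gripped across either width. Axes as the rack's.
- tray: fixed blue open work pan, outside 184 mm (x) x 258 mm (y, lengthwise) x 18 mm high, walls and floor 4 mm thick, inside 176 x 250 mm. Origin: centre of its underside; z up.
- tray_floor (a point): centre of the pan's inner floor (4 mm over the bench), axes as the pan's. There is room for the rack with its centre from the middle to about 40 mm towards the pan's -x wall.
- carver: loose double-ended steel wax carver, 160 mm long (its y) and 9 mm thick, lying lengthwise in the pan about 62 mm from the middle towards the pan's +x wall. Origin: centre of its underside.
- cast: loose cream plaster dental cast with a red tooth, about 80 x 62 x 29 mm, on the bench between pan and stand. Origin: centre of the underside.
Things that resemble listed ones, but are neither listed nor needed, are in the scene too. There is more than one size of the rack; the job needs the middle-sized.

How it is judged:
On the way, in this order (a step that is already met when the one before it is completed fails the run):
1. the rack is slid up so that both stud heads are in the wide ends of the slots, while still on the studs (x of each of stud_left, stud_right in the frame of rack below -0.0085 m and z of each of stud_left, stud_right in the frame of rack above 0.002 m).
2. the rack is lifted clear of both studs (z of each of stud_left, stud_right in the frame of rack below -0.015 m).
3. the rack is brought down into the pan, within 15 mm of its floor, while still held (x of rack in the frame of tray_floor between -0.05 and 0.05 m and y of rack in the frame of tray_floor between -0.03 and 0.03 m and z of rack in the frame of tray_floor below 0.015 m and contact force between the fingers and rack above 0.5 N).
At the end, for the whole second after the job is handed in: The rack lies flat on its back on the pan's floor (back face within 4 mm of the floor, tilt under 0.06 rad), inside the walls, its length within 0.26 rad (15 deg) of the pan's length, released and at rest; carver and cast not moved by more than 20 mm (x of rack in the frame of tray_floor between -0.05 and 0.05 m and y of rack in the frame of tray_floor between -0.03 and 0.03 m and z of rack in the frame of tray_floor between -0.003 and 0.004 m and angle between rack's own z axis and vertical below 0.06 rad and angle between the y axis of rack and the y axis of tray, either way round below 0.26 rad and linear speed of rack below 0.02 m/s and contact force between the fingers and rack below 0.1 N); the robot touches nothing.
It fails at once if the carver in the pan is moved by more than 20 mm (distance of carver from where it was at the start of the episode above 0.02 m).
It fails at once if the plaster cast is moved by more than 20 mm (distance of cast from where it was at the start of the episode above 0.02 m).
It also fails if it takes over 42 s, if anything falls off the work surface, if the arm or the gripper's body presses on something with over 40 N, if the wrist force passes 120 N, or if a joint passes its speed limit or range.

### The arm

A 6-joint arm with a two-finger parallel gripper is mounted at the origin on the work surface. World frame = base frame: x ahead of the robot, y to its left, z up, the work surface at z = 0. Lengths are in m, angles in rad, forces in N, time in s.
With the tool pointing down it reaches from about 0.3 to 0.775 m from the base axis. Payload 14.6 kg.
Tool frame: the origin (TCP) lies on the centre line of the jaws, within the pads' length; the fingertips stand 25 mm ahead of it and the grasp point (between the pads) lies 6 mm ahead of it (ctrl.tip_reach is the distance from the TCP to the fingertips, in m); z points along the fingers, y is the line along which they close (so a half turn about z gives the same grasp; the last joint's range is limited). The gripper opens to 94 mm and grips with 3 to 60 N. Pads are 16 mm wide; open, the fingers measure 119 mm over their backs; the gripper's body (75 mm by 177 mm) begins 78 mm behind the grasp point.
Start: joints at [1.185, 0.3, 1.521, -0, 1.321, -0.067], TCP at [0.172, 0.522, 0.23] pointing down, gripper open.
Joint ranges: [-3.03, 3.03], [-0.79, 2.21], [0.23, 2.52], [-1.04, 4.18], [0, 3.07], [-2.55, 2.55]. Speed limits (rad/s): [2.22, 2.22, 2.57, 3.14, 3.14, 3.14].

### API

Orientations are given as [roll, pitch, yaw] about the fixed x, y, z axes, in that order (R = Rz(yaw) Ry(pitch) Rx(roll)).
In Python, from station import ctrl gives the robot as it stands. The module is installed in compiled form; this text tells all that it offers.
- The arm moves only by the tool apply_moves, never from a script. Its argument "deltas" is a list of rows, each a list of 7 numbers: the closure in counts, from 0 (fully open) to 255 (shut), then the shift along the world's x, y, z in cm, then the turn, a rotation vector about the world's x, y, z in rad. In form: [[jaw, tx, ty, tz, ax, ay, az], ...]. A call has 1 to 10 rows; each row shifts and turns the commanded pose from where the row before left it; what a row does not reach is not made up. A row lasts 1/10 s, in which the tool goes at most 50 mm and 8.59 degrees, less where a joint would pass 70% of its speed; a pose out of reach is approached as far as the arm can. A call with a gripper value outside its range is refused whole. The fingers move at their own pace and stop on an object; "grip_force" is the grip in N (left out, the last holds). Time passes only in rows, so rows that do not move let the fingers close. It gives the time, the measured TCP pose, the force, the opening and the grip force at its end, in the units of the state.
- ctrl.get_obs(): the state, without advancing time (a new reading comes with each control period).
- ctrl.camera(name): name is "scene" or "top"; returns a dict with "img" (384x512x3 uint8, red, green, blue), "K" (3x3 intrinsics, pixels), "k1" (the pictures are not rectified: a ray, as slopes to the right and down, at radius r is drawn at 1 + k1 r^2 times it, then the intrinsics apply), "pose" (4x4, takes a point from camera to world coordinates). Camera axes: x right, y up, looking along -z (the intrinsics and any distortion apply to the point x, -y, -z); pixel columns grow to the right and rows downward; lengths in m; the calibration is good to about 2 mm. A picture is of the moment at which its call begins. There is no depth.
- ctrl.hand_in(): hands the job in; it is judged then, once.
The state is a dict: "time_s": time; "qpos": joint angles; "joint_vel": joint speeds; "tau": joint torques, N m; "ee_pos": TCP position; "eef_rot": TCP orientation; "force": force on the tool from outside, world axes, zero at the start; "moment": the same for the moment, N m; "grip_width": finger opening in m; "grip_force": force on a finger pad.
Only numpy, scipy, OpenCV 4.12 (cv2) and the standard library are available. Lean on these libraries where they do the work, as an engineer would, in place of code of your own. Each camera call takes 0.05 s, during which the arm holds its last target. There are 200 camera calls.

## Working session

There is one attempt and no reset: what is moved stays moved. The work goes in short steps, Python scripts to look and compute and a tool call to move; the robot and the scene stay as the last step left them, time stands still between calls to the robot, and variables do not carry over. Pictures are saved under pics/ and viewed, at most 10 in all, crops included, and the job is handed in when it is done.

Besides the shell and the picture viewer there is one more tool, called after "Call:" as name(argument=value, ...) on one line, values as JSON. apply_moves: Moves the arm, as the interface text tells. Its arguments: {"type":"object","properties":{"deltas":{"type":"array"},"grip_force":{"type":"number"}},"required":["deltas"]}

```bash
mkdir -p pics; cat > h.py <<'E'
import numpy as np, cv2, pickle
from station import ctrl
def snap(n,tag):
    c=ctrl.camera(n); pickle.dump(c,open(f'pics/{tag}.pkl','wb')); cv2.imwrite(f'pics/{tag}.png',cv2.cvtColor(c['img'],cv2.COLOR_RGB2BGR)); return c
def load(tag): return pickle.load(open(f'pics/{tag}.pkl','rb'))
def ray(c,u,v):
    K=np.array(c['K']); P=np.array(c['pose']); d=cv2.undistortPoints(np.array([[[u,v]]],float),K,np.array([c['k1'],0,0,0,0.]))[0,0]
    return P[:3,3],P[:3,:3]@np.array([d[0],-d[1],-1])
def onz(c,u,v,z):
    o,d=ray(c,u,v); return o+d*(z-o[2])/d[2]
def proj(c,p):
    P=np.array(c['pose']); q=P[:3,:3].T@(np.array(p)-P[:3,3]); x,y=q[0]/-q[2],-q[1]/-q[2]; s=1+c['k1']*(x*x+y*y); K=np.array(c['K'])
    return np.array([K[0,0]*x*s+K[0,2],K[1,1]*y*s+K[1,2]])
def tri(c1,p1,c2,p2):
    o1,d1=ray(c1,*p1);o2,d2=ray(c2,*p2)
    s=np.linalg.lstsq(np.c_[d1,-d2],o2-o1,rcond=None)[0]; a,b=o1+s[0]*d1,o2+s[1]*d2
    return (a+b)/2,np.linalg.norm(a-b)
E
python3 - <<'E'
from h import *
a=snap('scene','s0');b=snap('top','t0')
for c in(a,b):print(np.round(c['pose'],3),c['K'],c['k1'])
o=ctrl.get_obs();print(o);print(ctrl.tip_reach)
E
```

```text
[[ 0.856 -0.304  0.419  0.824]
 [ 0.517  0.525 -0.676 -0.565]
 [-0.014  0.795  0.606  0.599]
 [ 0.     0.     0.     1.   ]] [[383.71278229   0.         254.35600265]
 [  0.         383.71278229 190.24836735]
 [  0.           0.           1.        ]] -0.050149436364145025
[[ 0.079  0.976 -0.202  0.264]
 [-0.997  0.076 -0.019 -0.011]
 [-0.003  0.203  0.979  1.152]
 [ 0.     0.     0.     1.   ]] [[494.20640664   0.         262.18638691]
 [  0.         494.20640664 182.45588344]
 [  0.           0.           1.        ]] 0.01905121333457885
{'time_s': 0.1, 'qpos': array([ 1.18537822e+00,  3.00429861e-01,  1.52150015e+00,  5.06593939e-05,
        1.32067771e+00, -6.65767365e-02]), 'joint_vel': array([ 0.0012262 , -0.00178   , -0.00213784,  0.00013028,  0.00152549,
       -0.00041971]), 'tau': array([ 9.04480257e-04, -5.32647157e+01, -3.53282189e+01,  7.08872708e-02,
        2.35205685e-02, -9.26829762e-05]), 'ee_pos': array([0.17231178, 0.52210414, 0.22994317]), 'eef_rot': array([-3.14058310e+00, -1.16491659e-04,  2.82273866e+00]), 'force': array([ 0.0579033 , -0.03847284,  0.30608894]), 'moment': array([ 0.03272488,  0.00531349, -0.04001896]), 'grip_force': 0.0, 'grip_width': 0.09395500773594219}
0.025
```

View pics/s0.png

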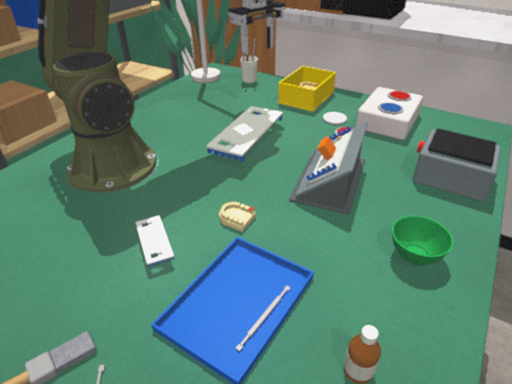

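View pics/t0.png

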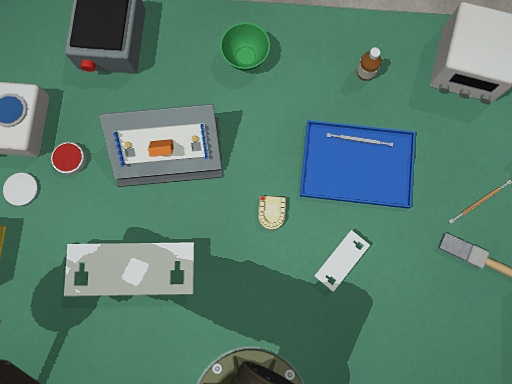

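```bash
python3 - <<'E'
from h import *
t=load('t0');s=load('s0')
bgr=lambda c:cv2.cvtColor(c['img'],cv2.COLOR_RGB2BGR)
A=cv2.resize(bgr(t)[95:195,90:230],None,fx=5.7,fy=5.7,interpolation=cv2.INTER_CUBIC)[:570]
cv2.imwrite('pics/crop_t.png',A)
B=cv2.resize(bgr(s)[115:215,285:385],None,fx=6,fy=6,interpolation=cv2.INTER_CUBIC)
cv2.imwrite('pics/crop_s.png',B)
hsv=cv2.cvtColor(t['img'],cv2.COLOR_RGB2HSV)
m=cv2.inRange(hsv,(105,150,60),(125,255,255)); 
n,l,st,ce=cv2.connectedComponentsWithStats(m)
for i in range(1,n):
    if st[i,4]>15: print('blue',st[i],ce[i].round(1))
k=1+np.argmax(st[1:,4]); cnt=max(cv2.findContours((l==k).astype(np.uint8),0,2)[0],key=cv2.contourArea)
h=cv2.convexHull(cnt)[:,0]
P=np.array([onz(t,u,v,0.018)[:2] for u,v in h],np.float32)
r=cv2.minAreaRect(P);print('tray',r)
# carver
tm=cv2.inRange(hsv,(0,0,110),(180,110,255)); box=np.zeros_like(tm); cv2.fillConvexPoly(box,h,255); box=cv2.erode(box,np.ones((9,9)))
ys,xs=np.where((tm&box)>0); Q=np.array([onz(t,u,v,0.005)[:2] for u,v in zip(xs,ys)],np.float32);print('carver',len(Q),cv2.minAreaRect(Q))
for nm,c in(('t',t),('s',s)):
    hs=cv2.cvtColor(c['img'],cv2.COLOR_RGB2HSV); o=cv2.inRange(hs,(4,170,120),(16,255,255)); n,l,st,ce=cv2.connectedComponentsWithStats(o)
    for i in range(1,n):
        if st[i,4]>40: print(nm,'orange',st[i],ce[i].round(1))
# cast
cm=cv2.inRange(hsv,(15,30,150),(35,140,255)); n,l,st,ce=cv2.connectedComponentsWithStats(cm)
for i in range(1,n):
    if st[i,4]>150: print('cream',st[i],ce[i],onz(t,*ce[i],0.02))
E
```

```text
blue [  0  97  22  26 493] [  9.6 109.1]
blue [ 300  120  115   88 8192] [357.9 164.8]
blue [201 124   6  35  71] [203.6 141.2]
blue [114 132  10  35 101] [118.8 148.9]
tray ((0.5614495873451233, -0.209884375333786), (0.2583217918872833, 0.18681961297988892), 88.03397369384766)
carver 202 ((0.6245837211608887, -0.21406644582748413), (0.16144131124019623, 0.009447465650737286), 85.40718841552734)
t orange [363  57  13  11 103] [369.   62.6]
t orange [148 140  24  16 327] [159.9 147.5]
s orange [318 137  17  22 232] [326.4 147.5]
s orange [351 336  27  24 207] [362.  349.2]
cream [258 196  28  33 622] [271.96302251 212.03697749] [ 0.42924249 -0.01692135  0.02      ]
cream [485 258  27  19 198] [498.51515152 266.6010101 ] [ 0.34611273 -0.53307562  0.02      ]
```

View pics/crop_t.png

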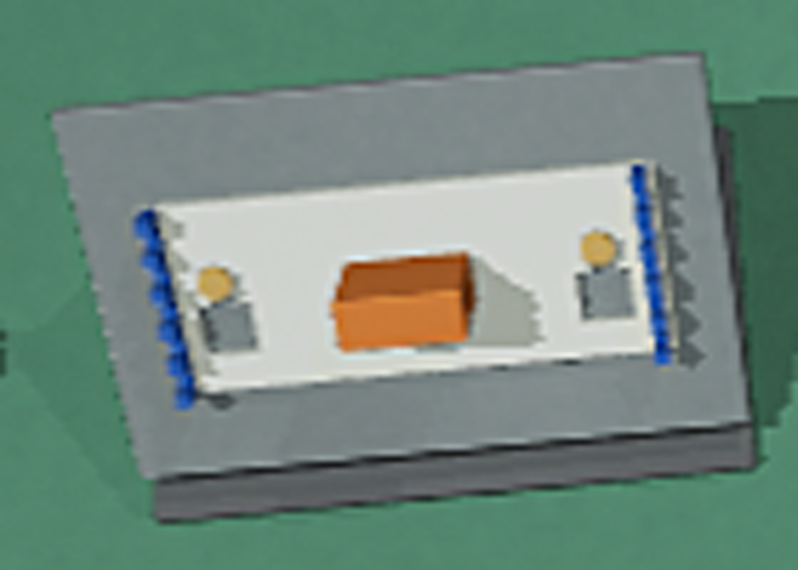

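View pics/crop_s.png

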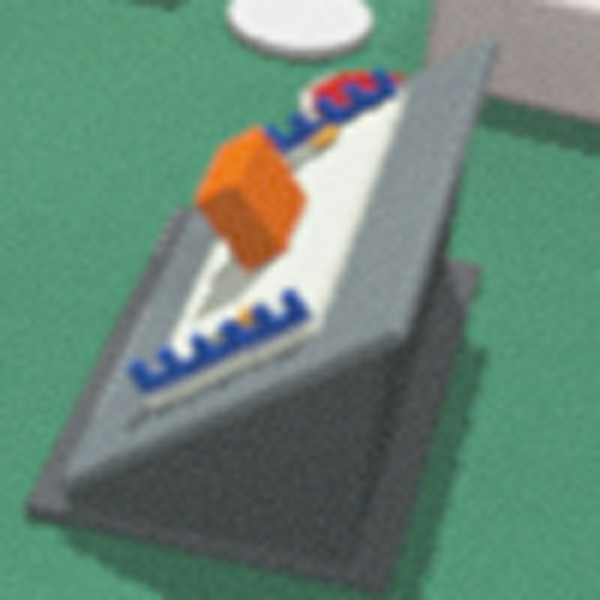

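```bash
python3 - <<'E'
from h import *
t=load('t0');s=load('s0')
px=lambda x,y:((x+.5)/5.7-.5+90,(y+.5)/5.7-.5+95)
ps=lambda x,y:((x+.5)/6-.5+285,(y+.5)/6-.5+115)
z=0.075+.008*np.sin(.7)+.011*np.cos(.7)
L=onz(t,*px(216,285),z);R=onz(t,*px(598,250),z);print(L,R,np.linalg.norm(L-R))
print('tri studs',tri(t,px(216,285),s,ps(325,138)),tri(t,px(598,250),s,ps(247,318)))
d=(L-R)[:2];yaw=np.arctan2(-d[0],d[1]);Rz=cv2.Rodrigues(np.array([0,0,yaw]))[0];Ry=cv2.Rodrigues(np.array([0,-.7,0]))[0]
Rm=Rz@Ry; O=(L+R)/2-Rm@[.008,0,.011];print('yaw',yaw,'O',O,'\n',Rm.round(3))
hc=onz(t,*px(402,320),0.075+.045*np.cos(.7));print('handle in rack',Rm.T@(hc-O))
for n,c,f,S in(('t',t,(90,95),5.7),('s',s,(285,115),6)):
  for lab,p in {'h+':(.011,.025,.045),'h':(.011,-.025,.045),'h2':(-.011,-.025,.045),'h3':(-.011,.025,.045),'pl':(-.04,-.1,0.005),'pl2':(.04,-.1,0.005),'pl3':(.04,.1,0.005),'stL':(.008,.075,.011),'stR':(.008,-.075,.011)}.items():
    q=(proj(c,O+Rm@p)-f+.5)*S-.5;print(n,lab,q.round(0))
for q in((.5,0),):pass
E
```

```text
[0.54542966 0.31609557 0.08856701] [0.57132718 0.16867813 0.08856701] 0.14967492721888956
tri studs (array([0.54584206, 0.31635079, 0.08860438]), np.float64(0.0009320762954317506)) (array([0.57135285, 0.16867914, 0.08704458]), np.float64(0.0009245837990262228))
yaw 0.173900288694854 O [0.55933148 0.24255428 0.075     ] 
 [[ 0.753 -0.173 -0.635]
 [ 0.132  0.985 -0.111]
 [ 0.644  0.     0.765]]
handle in rack [ 0.00060822 -0.00071381  0.0444877 ]
t h+ [330. 302.]
t h [461. 290.]
t h2 [470. 342.]
t h3 [340. 354.]
t pl [678. 348.]
t pl2 [652. 162.]
t pl3 [137. 209.]
t stL [216. 285.]
t stR [598. 250.]
s h+ [262. 128.]
s h [235. 184.]
s h2 [192. 207.]
s h3 [220. 150.]
s pl [145. 405.]
s pl2 [311. 328.]
s pl3 [401.  92.]
s stL [323. 138.]
s stR [248. 315.]
```

```bash
cat >> h.py <<'E'
from scipy.spatial.transform import Rotation as Ro
O=np.array([.5593,.2426,.075]); Rm=(Ro.from_euler('z',.174)*Ro.from_euler('y',-.7)).as_matrix()
FL=np.diag([-1.,1,-1])
def delta(p,R):
    o=ctrl.get_obs(); C=Ro.from_euler('xyz',o['eef_rot']).as_matrix(); rv=Ro.from_matrix(R@C.T).as_rotvec(); d=(np.array(p)-o['ee_pos'])*100
    print('t',round(o['time_s'],2),'d cm',d.round(2),'rv',rv.round(3),'min rows',round(max(np.linalg.norm(d)/5,np.linalg.norm(rv)/.15),1),'q',o['qpos'].round(2),'F',o['force'].round(1),'w',round(o['grip_width'],4),'gf',round(o['grip_force'],1))
E
python3 -c "
from h import *
delta(O+Rm@[0,0,.137],Rm@FL);print(Rm.round(4))"
```

```text
t 0.1 d cm [ 30.01 -29.48  -5.02] rv [-0.05  -0.705  0.473] min rows 8.5 q [ 1.19  0.3   1.52  0.    1.32 -0.07] F [ 0.1 -0.   0.3] w 0.094 gf 0.0
[[ 0.7533 -0.1731 -0.6345]
 [ 0.1324  0.9849 -0.1115]
 [ 0.6442 -0.      0.7648]]
```

Call:
apply_moves(deltas=[[0,2.5,-2.46,-0.42,-0.0042,-0.0588,0.0394],[0,2.5,-2.46,-0.42,-0.0042,-0.0588,0.0394],[0,2.5,-2.46,-0.42,-0.0042,-0.0588,0.0394],[0,2.5,-2.46,-0.42,-0.0042,-0.0588,0.0394],[0,2.5,-2.46,-0.42,-0.0042,-0.0588,0.0394],[0,2.5,-2.46,-0.42,-0.0042,-0.0588,0.0394],[0,2.5,-2.46,-0.42,-0.0042,-0.0588,0.0394],[0,2.5,-2.46,-0.42,-0.0042,-0.0588,0.0394],[0,2.5,-2.46,-0.42,-0.0042,-0.0588,0.0394],[0,2.5,-2.46,-0.42,-0.0042,-0.0588,0.0394]])

```text
time_s: 1.1
ee_pos: [0.423, 0.2752, 0.1883]
eef_rot: [3.113, 0.587, -3.061]
force: [0.3, 1.1, -0.3]
grip_width: 0.0938
grip_force: 0.0
```

Call:
apply_moves(deltas=[[0,2.5,-2.46,-0.42,-0.0042,-0.0588,0.0394],[0,2.5,-2.46,-0.42,-0.0042,-0.0588,0.0394],[0,0,0,0,0,0,0],[0,0,0,0,0,0,0],[0,0,0,0,0,0,0]])

```text
time_s: 1.6
ee_pos: [0.4721, 0.2277, 0.1803]
eef_rot: [3.14, 0.7, -2.968]
force: [-0.3, -0.4, -0.1]
grip_width: 0.0937
grip_force: 0.0
```

```bash
python3 -c "
from h import *
delta(O+Rm@[0,0,.137],Rm@FL);delta(O+Rm@[0,0,.037],Rm@FL)"
```

```text
t 1.6 d cm [ 0.02 -0.04 -0.05] rv [-0.001  0.    -0.001] min rows 0.0 q [ 0.47  0.04  2.1  -0.54  0.37 -0.84] F [-0.3 -0.4 -0.1] w 0.0937 gf 0.0
t 1.6 d cm [ 6.37  1.07 -7.7 ] rv [-0.001  0.    -0.001] min rows 2.0 q [ 0.47  0.04  2.1  -0.54  0.37 -0.84] F [-0.3 -0.4 -0.1] w 0.0937 gf 0.0
```

Call:
apply_moves(deltas=[[0,1.05,0.18,-1.28,0,0,0],[0,1.05,0.18,-1.28,0,0,0],[0,1.05,0.18,-1.28,0,0,0],[0,1.05,0.18,-1.28,0,0,0],[0,1.05,0.18,-1.28,0,0,0],[0,1.05,0.17,-1.28,0,0,0],[0,0,0,0,0,0,0],[0,0,0,0,0,0,0]])

```text
time_s: 2.4
ee_pos: [0.5349, 0.2385, 0.1034]
eef_rot: [3.141, 0.7, -2.966]
force: [-0.3, 0.5, -1.1]
grip_width: 0.0937
grip_force: 0.0
```

```bash
python3 -c "
from h import *
delta(O+Rm@[0,0,.037],Rm@FL)
c=snap('scene','s1')
cv2.imwrite('pics/c1.png',cv2.resize(cv2.cvtColor(c['img'],cv2.COLOR_RGB2BGR)[90:210,270:400],None,fx=5,fy=5,interpolation=cv2.INTER_CUBIC)[:600])"
```

```text
t 2.4 d cm [ 0.09 -0.   -0.01] rv [-0.     0.    -0.002] min rows 0.0 q [ 0.42  0.31  2.   -0.85  0.21 -0.54] F [-0.3  0.5 -1.1] w 0.0937 gf 0.0
```

View pics/c1.png

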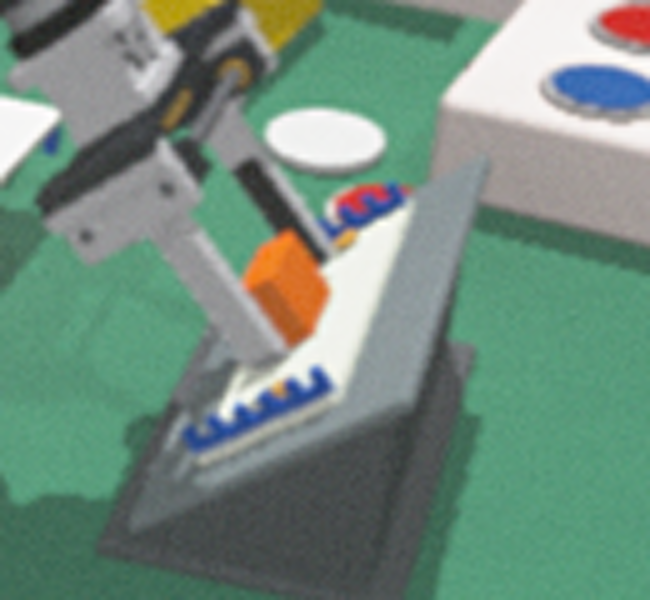

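The fingers straddle the orange block (tips at about (285,350) and (330,255) in the crop), clear of the plate. Close.

Call:
apply_moves(deltas=[[255,0,0,0,0,0,0],[255,0,0,0,0,0,0],[255,0,0,0,0,0,0],[255,0,0,0,0,0,0],[255,0,0,0,0,0,0],[255,0,0,0,0,0,0],[255,0,0,0,0,0,0],[255,0,0,0,0,0,0]], grip_force=35)

```text
time_s: 3.25
ee_pos: [0.5352, 0.239, 0.1035]
eef_rot: [3.139, 0.702, -2.966]
force: [-4.2, 8.8, 1.9]
grip_width: 0.0498
grip_force: 35.0
```

Call:
apply_moves(deltas=[[255,0.207,0.036,0.177,0,0,0],[255,0.207,0.036,0.177,0,0,0],[255,0.207,0.036,0.177,0,0,0],[255,0.207,0.036,0.177,0,0,0],[255,0.207,0.036,0.177,0,0,0],[255,0.207,0.036,0.177,0,0,0],[255,0.207,0.036,0.177,0,0,0],[255,0.207,0.036,0.177,0,0,0],[255,0,0,0,0,0,0],[255,0,0,0,0,0,0]])

```text
time_s: 4.25
ee_pos: [0.5516, 0.2406, 0.117]
eef_rot: [3.141, 0.7, -2.967]
force: [-4.6, 0.1, -0.2]
grip_width: 0.0494
grip_force: 35.0
```

```bash
python3 -c "
from h import *
delta(O+Rm@[0.022,0,.037],Rm@FL)
o=ctrl.get_obs();print(Rm.T@o['force'],Rm.T@(o['ee_pos']-O))
c=snap('top','t2')
cv2.imwrite('pics/c2.png',cv2.resize(cv2.cvtColor(c['img'],cv2.COLOR_RGB2BGR)[95:195,90:230],None,fx=5.7,fy=5.7,interpolation=cv2.INTER_CUBIC))"
```

```text
t 4.25 d cm [0.08 0.08 0.05] rv [-0.    -0.    -0.001] min rows 0.0 q [ 0.41  0.32  1.95 -0.69  0.24 -0.71] F [-4.6  0.1 -0.2] w 0.0494 gf 35.0
[-3.62759512  0.94450426  2.73862159] [ 0.02099558 -0.00060198  0.03725072]
```

View pics/c2.png

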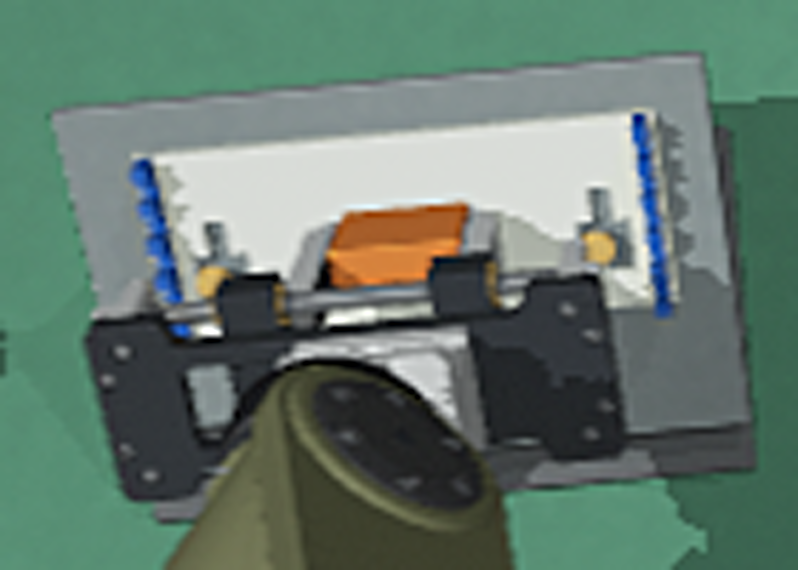

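The plate has slid up: heads at (213,280) and (598,247) are centred in the wide openings. Lift off square to the face.

Call:
apply_moves(deltas=[[255,-0.16,-0.03,0.19,0,0,0],[255,-0.16,-0.03,0.19,0,0,0],[255,-0.25,-0.045,0.31,0,0,0],[255,-0.32,-0.055,0.38,0,0,0],[255,-0.32,-0.055,0.38,0,0,0],[255,-0.32,-0.055,0.38,0,0,0],[255,-0.32,-0.055,0.38,0,0,0],[255,-0.63,-0.11,0.76,0,0,0],[255,-0.63,-0.11,0.76,0,0,0],[255,-0.63,-0.11,0.76,0,0,0]])

```text
time_s: 5.3
ee_pos: [0.5139, 0.234, 0.1631]
eef_rot: [3.141, 0.701, -2.967]
force: [-0.1, 0.2, -3.3]
grip_width: 0.0497
grip_force: 35.0
```

Call:
apply_moves(deltas=[[255,-0.63,-0.11,0.76,0,0,0],[255,-0.63,-0.11,0.76,0,0,0],[255,0,0,1.5,0,0,0],[255,0,0,1.5,0,0,0],[255,0,0,1.5,0,0,0],[255,0,0,0,0,0,0]])

```text
time_s: 5.9
ee_pos: [0.5022, 0.2322, 0.2249]
eef_rot: [3.14, 0.704, -2.968]
force: [-0.2, -1.0, -4.1]
grip_width: 0.0498
grip_force: 35.0
```

```bash
python3 -c "
from h import *
Rt=Ro.from_euler('z',-.034).as_matrix()
P=np.array([.5614,-.2099,.004])+Rt@[-.02,0,0]
delta(P+[0,0,.037+.15],Rt@FL)
snap('scene','s3')"
```

```text
t 5.9 d cm [  3.92 -44.14  -3.39] rv [-0.051  0.703 -0.2  ] min rows 8.9 q [ 0.44  0.04  1.99 -0.39  0.46 -1.01] F [-0.2 -1.  -4.1] w 0.0498 gf 35.0
```

View pics/s3.png

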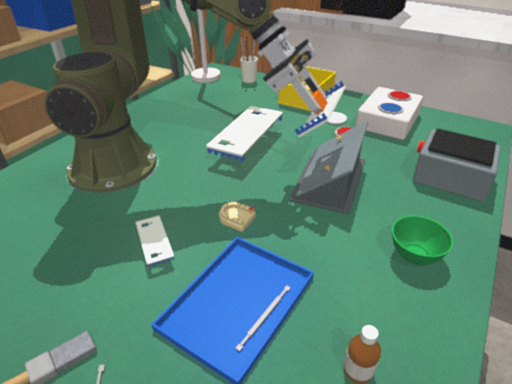

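The rack is held clear above the stand (rack at about (322,110)). Now carry and level it.

Call:
apply_moves(deltas=[[255,0.1,-1.1,-0.08,-0.0013,0.0176,-0.005],[255,0.196,-2.2,-0.17,-0.00255,0.0352,-0.01],[255,0.196,-2.2,-0.17,-0.00255,0.0352,-0.01],[255,0.196,-2.2,-0.17,-0.00255,0.0352,-0.01],[255,0.196,-2.2,-0.17,-0.00255,0.0352,-0.01],[255,0.196,-2.2,-0.17,-0.00255,0.0352,-0.01],[255,0.196,-2.2,-0.17,-0.00255,0.0352,-0.01],[255,0.196,-2.2,-0.17,-0.00255,0.0352,-0.01],[255,0.196,-2.2,-0.17,-0.00255,0.0352,-0.01],[255,0.196,-2.2,-0.17,-0.00255,0.0352,-0.01]])

```text
time_s: 6.95
ee_pos: [0.5201, 0.0218, 0.2053]
eef_rot: [3.122, 0.363, -3.074]
force: [-0.1, 0.3, -3.1]
grip_width: 0.0502
grip_force: 35.0
```

Call:
apply_moves(deltas=[[255,0.196,-2.2,-0.17,-0.00255,0.0352,-0.01],[255,0.196,-2.2,-0.17,-0.00255,0.0352,-0.01],[255,0.196,-2.2,-0.17,-0.00255,0.0352,-0.01],[255,0.196,-2.2,-0.17,-0.00255,0.0352,-0.01],[255,0.196,-2.2,-0.17,-0.00255,0.0352,-0.01],[255,0.196,-2.2,-0.17,-0.00255,0.0352,-0.01],[255,0.196,-2.2,-0.17,-0.00255,0.0352,-0.01],[255,0.196,-2.2,-0.17,-0.00255,0.0352,-0.01],[255,0.196,-2.2,-0.17,-0.00255,0.0352,-0.01],[255,0.15,-1.8,-0.1,-0.0025,0.0352,-0.01]])

```text
time_s: 7.95
ee_pos: [0.5393, -0.1943, 0.1888]
eef_rot: [3.141, 0.01, 3.111]
force: [0.7, -0.9, -3.0]
grip_width: 0.0497
grip_force: 35.0
```

Call:
apply_moves(deltas=[[255,0.1,-1.1,-0.08,-0.0013,0.0176,-0.005],[255,0,0,0,0,0,0],[255,0,0,0,0,0,0],[255,0,0,0,0,0,0]])

```text
time_s: 8.35
ee_pos: [0.5406, -0.2033, 0.1893]
eef_rot: [-3.141, -0.004, 3.108]
force: [-0.2, 0.5, -3.0]
grip_width: 0.0496
grip_force: 35.0
```

```bash
python3 -c "
from h import *
Rt=Ro.from_euler('z',-.034).as_matrix()
P=np.array([.5614,-.2099,.004])+Rt@[-.02,0,0]
delta(P+[0,0,.037+.15],Rt@FL)
c=snap('top','t4');d=snap('scene','s4')
f=lambda c,a,b,e,g:cv2.resize(cv2.cvtColor(c['img'],cv2.COLOR_RGB2BGR)[a:b,e:g],None,fx=3,fy=3,interpolation=cv2.INTER_CUBIC)
cv2.imwrite('pics/c4.png',f(d,130,320,150,400))"
```

```text
t 8.35 d cm [ 0.08 -0.59  0.17] rv [ 0.001 -0.004 -0.001] min rows 0.1 q [-0.42  0.4   1.49 -0.    1.26 -1.96] F [-0.2  0.5 -3. ] w 0.0496 gf 35.0
```

View pics/c4.png

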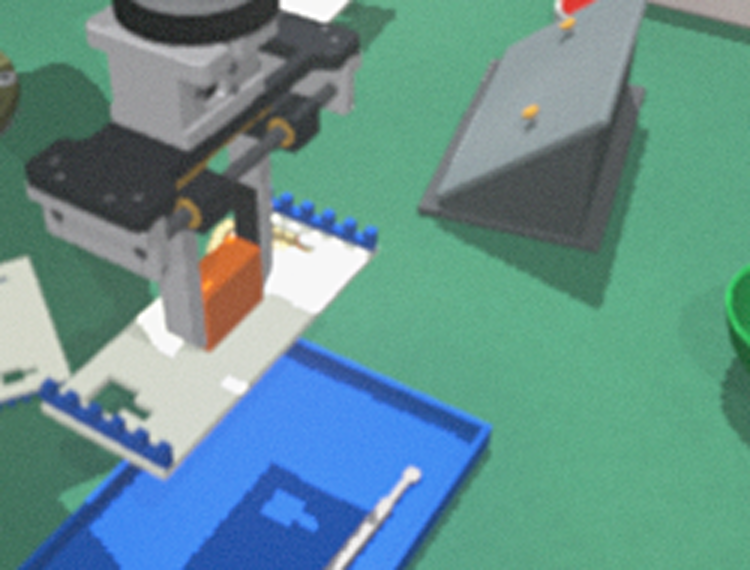

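The rack is level-looking over the pan, plate corners at crop (42,407), (168,477), (375,252). Check tilt against prediction.

```bash
python3 -c "
from h import *
d=load('s4');o=ctrl.get_obs();R=Ro.from_euler('xyz',o['eef_rot']).as_matrix()@FL
B=o['ee_pos']-R@[0,0,.037];print(B)
for p in ((-.04,-.1,0),(.04,-.1,0),(.04,.1,0),(-.011,-.025,.045),(.011,-.025,.045)):print(p,((proj(d,B+R@p)-[150,130]+.5)*3-.5).round())"
```

```text
[ 0.54055615 -0.20348995  0.15250471]
(-0.04, -0.1, 0) [ 45. 413.]
(0.04, -0.1, 0) [168. 482.]
(0.04, 0.1, 0) [379. 251.]
(-0.011, -0.025, 0.045) [174. 285.]
(0.011, -0.025, 0.045) [208. 300.]
```

Call:
apply_moves(deltas=[[255,0.1,-0.5,-0.7,0,-0.004,0],[255,0,0,-1.5,0,0,0],[255,0,0,-1.5,0,0,0],[255,0,0,-1.5,0,0,0],[255,0,0,-1.5,0,0,0],[255,0,0,-1.5,0,0,0],[255,0,0,-1.5,0,0,0],[255,0,0,-1.5,0,0,0],[255,0,0,-1.0,0,0,0],[255,0,0,-0.6,0,0,0]])

```text
time_s: 9.45
ee_pos: [0.5415, -0.209, 0.0601]
eef_rot: [-3.141, -0.001, 3.108]
force: [0.6, -0.1, -3.1]
grip_width: 0.0498
grip_force: 35.0
```

Call:
apply_moves(deltas=[[255,0,0,-0.4,0,0,0],[255,0,0,-0.4,0,0,0],[255,0,0,-0.2,0,0,0],[255,0,0,-0.2,0,0,0],[255,0,0,-0.2,0,0,0],[255,0,0,0,0,0,0],[255,0,0,0,0,0,0]])

```text
time_s: 10.15
ee_pos: [0.5418, -0.2091, 0.0474]
eef_rot: [-3.141, 0.0, 3.108]
force: [-0.1, -0.4, -3.1]
grip_width: 0.0502
grip_force: 35.0
```

Expected contact near TCP z = 0.041; lower by 1 mm rows.

Call:
apply_moves(deltas=[[255,0,0,-0.2,0,0,0],[255,0,0,-0.1,0,0,0],[255,0,0,-0.1,0,0,0],[255,0,0,-0.1,0,0,0],[255,0,0,0,0,0,0],[255,0,0,0,0,0,0]])

```text
time_s: 10.75
ee_pos: [0.5417, -0.2091, 0.0423]
eef_rot: [-3.141, -0.0, 3.108]
force: [1.3, -0.1, -3.3]
grip_width: 0.0495
grip_force: 35.0
```

Call:
apply_moves(deltas=[[255,0,0,-0.1,0,0,0],[255,0,0,0,0,0,0],[255,0,0,0,0,0,0]])

```text
time_s: 11.05
ee_pos: [0.5418, -0.2092, 0.0415]
eef_rot: [-3.141, 0.0, 3.108]
force: [-0.3, -1.6, -0.1]
grip_width: 0.0499
grip_force: 35.0
```

Call:
apply_moves(deltas=[[255,0,0,-0.05,0,0,0],[255,0,0,-0.05,0,0,0],[255,0,0,0,0,0,0]])

```text
time_s: 11.35
ee_pos: [0.542, -0.2092, 0.0411]
eef_rot: [-3.141, 0.001, 3.108]
force: [-1.5, -0.6, 7.0]
grip_width: 0.0499
grip_force: 35.0
```

Call:
apply_moves(deltas=[[200,0,0,0,0,0,0],[100,0,0,0,0,0,0],[50,0,0,0,0,0,0],[0,0,0,0,0,0,0],[0,0,0,0,0,0,0],[0,0,0,0,0,0,0],[0,0,0,0,0,0,0]], grip_force=5)

```text
time_s: 12.05
ee_pos: [0.5417, -0.2091, 0.0402]
eef_rot: [-3.141, -0.0, 3.108]
force: [-1.1, 0.0, -1.2]
grip_width: 0.0925
grip_force: 0.0
```

Call:
apply_moves(deltas=[[0,0,0,0,0,0,0],[0,0,0,1,0,0,0],[0,0,0,2,0,0,0],[0,0,0,3,0,0,0],[0,0,0,3,0,0,0],[0,0,0,3,0,0,0],[0,0,0,3,0,0,0],[0,0,0,0,0,0,0]])

```text
time_s: 12.85
ee_pos: [0.543, -0.2097, 0.1954]
eef_rot: [-3.138, 0.007, 3.108]
force: [0.0, 0.1, 0.4]
grip_width: 0.0939
grip_force: 0.0
```

```bash
python3 -c "
from h import *
d=snap('scene','s5');t=snap('top','t5');o=ctrl.get_obs();print(o['ee_pos'],o['grip_width'],o['force'])
f=lambda c,a,b,e,g,s:cv2.resize(cv2.cvtColor(c['img'],cv2.COLOR_RGB2BGR)[a:b,e:g],None,fx=s,fy=s,interpolation=cv2.INTER_CUBIC)
cv2.imwrite('pics/c5.png',np.hstack([f(d,190,380,140,330,2.1),f(t,90,280,250,440,2.1)]))"
```

```text
[ 0.54175846 -0.20909357  0.19101158] 0.09417205180727904 [-0.73822919 -0.16786852 -1.104115  ]
```

View pics/c5.png

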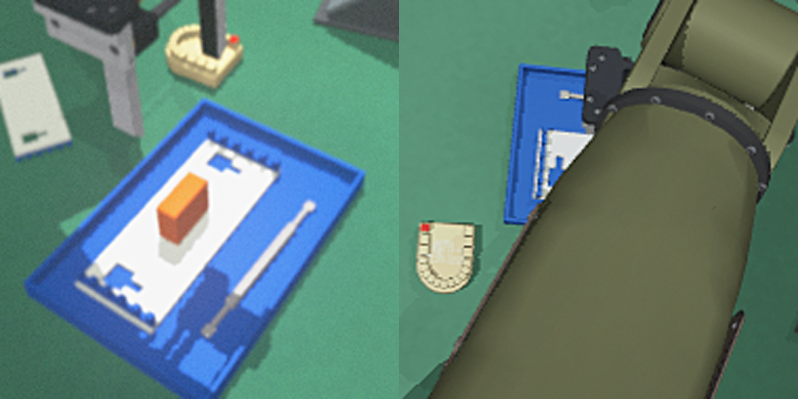

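The rack lies flat in the pan (handle at crop (183,208)), parallel to its long walls; carver and cast are undisturbed and the gripper is clear. Hand in.

```bash
python3 -c "
from h import *
print(ctrl.hand_in())"
```

```text
the job is handed in; nothing more can be done
None
```

The rack was slid up, lifted off the studs, set flat on its back in the pan beside the carver and released. In the last pictures the carver and cast look unmoved. The job is handed in, but the hand-in gave no verdict.

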